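Tip a carton flat into its drawer tray

TASK

A small carton stands on end on the bare white strip of one of two shallow drawer trays, too tall for the drawer. Without gripping, lifting or carrying it, push it with the fingertips high on its near broad face so that it topples over towards the felt lining and lies flat on its broad side; if it lies short, nudge it along until the whole carton lies on the felt, and not past its far edge. Leave the tin in the other tray, the spice jar and the dotted mug where they are.

Things in the scene. Friction and masses are not known exactly. Their poses are not given: they have to be found in the camera images.
- carton: loose brown cardboard carton, blank pale label on both broad faces, 36 mm (x) x 70 mm (y) x 105 mm tall (z), 110 to 220 g. Origin: centre of its underside as it first stands, upright on the bare strip, front edge 25 mm short of the felt to 5 mm onto it. x points out of the broad face towards the felt, within 0.12 rad of the tray's x; down once it lies as wanted. Falls by itself once leant 19 degrees
- heel_left (a point): the +y end of the carton's far lower edge (18 mm along x, 35 mm along y from the carton's origin): the edge about which it topples towards the felt, and its rear lower edge once it lies
- heel_right (a point): the -y end of the same edge (18 mm along x, -35 mm along y)
- tray: fixed white tray with grey felt lining in which the carton stands, 247 (x) x 112 (y) mm outside, 235 x 100 inside; rim top 14 mm, floor 6 mm above the worktop. Origin: centre of its underside. x runs along the tray, away from the robot (within 0.35 rad of straight ahead), from the bare white strip (nearest 90 mm of the floor) to the felt lining (next 125 mm, flush, full inside width; then 20 mm bare to the far rim)
- felt_edge (a point): middle of the near edge of the felt lining, on the floor of the carton's tray (27.5 mm towards the robot from the tray's origin, 6 mm above the worktop); axes as the tray's: the felt runs from here 125 mm along x, so the lying carton (105 mm) has 20 mm to spare
- tin_tray: the second, equal fixed tray, beside the first (left or right of it); the tin lies in it
- tin: flat oblong food tin, 63 x 105 x 25 mm, lying on the felt of the other tray; loose, to be left alone. Origin at the centre of its underside
- spice_jar: small spice jar with a yellow-brown cap, 42 mm across, 96 mm tall, standing between the far ends of the trays; loose, to be left alone. Origin at the centre of its underside
- mug_2: white mug with blue-grey dots, 92 x 127 x 93 mm, standing to the right of the trays; loose, to be left alone. Origin on its underside
Not all that is in view belongs to the job. What is shaped like the carton but black is not meant.

How it is judged:
By the outcome, as a careful person would: the job done as asked, in the order asked, and still so for the second after the job is handed in, with the robot touching nothing.
It also fails if it takes over 40 s, if anything falls off the work surface, if the arm or the gripper's body presses on something with over 40 N, if the wrist force passes 120 N, or if a joint passes its speed limit or range.

ROBOT

A 6-joint arm with a two-finger parallel gripper is mounted at the origin on a cart in front of the work surface, level with it; the furniture and walls round the work are solid. World frame = base frame: x ahead of the robot, y to its left, z up, the work surface at z = 0. Lengths are in m, angles in degrees, forces in N, time in s.
With the tool pointing down it reaches from about 0.4 to 0.825 m from the base axis. Payload 7 kg.
Tool frame: the origin (TCP) lies on the centre line of the jaws, within the pads' length; the fingertips stand 17 mm ahead of it and the grasp point (between the pads) lies 2 mm behind it; y points along the fingers, z is the direction in which the jaws open and shut, and the axes are right-handed (so a half turn about y gives the same grasp; the last joint's range is limited). The gripper opens to 88 mm and grips with 3 to 60 N. Pads are 19 mm wide; open, the fingers measure 130 mm over their backs; the gripper's body (78 mm by 193 mm) begins 47 mm behind the grasp point.
Start: joints at [89.387, 20.546, 0.682, 0, -70.136, -16.507], TCP at [0.199, 0.645, 0.244] pointing down, gripper open.
Joint ranges: [-176.03, 176.03], [-82.01, 121.73], [-58.28, 71.71], [-173.87, 95.51], [-174.79, -0.11], [-173.66, 173.66]. Speed limits (degrees/s): [136.94, 136.94, 172.46, 180, 180, 180].

INTERFACE

Orientations are given as [roll, pitch, yaw] about the fixed x, y, z axes, in that order (R = Rz(yaw) Ry(pitch) Rx(roll)).
In Python, from plant import r, capture, camera_info gives the robot as it stands. The module is installed in compiled form; this text tells all that it offers.
- The arm moves only by the tool apply_moves, never from a script. Its argument "deltas" is a list of rows, each an object of numbers: "tx", "ty", "tz": the shift along the tool's x, y, z in m; "turn": the turn about the tool's y in rad; "gripper": the finger opening in m, from 0 to 0.0876. A call has 1 to 5 rows; each row is the pose to reach, as a shift and turn from the pose commanded when the call began, along the tool's axes at that moment; what a row does not reach only later rows make up. A row lasts 1/10 s, in which the tool goes at most 50 mm and 8.59 degrees, less where a joint would pass 70% of its speed; a pose out of reach is approached as far as the arm can. A call with a gripper value outside its range is refused whole. The fingers move at their own pace and stop on an object; "newtons" is the grip in N (left out, the last holds). Time passes only in rows, so rows that repeat a pose let the fingers close. It gives the time, the measured TCP pose, the force and the opening at its end, in the units of the state.
- r.get_state(): the state, without advancing time (a new reading comes with each control period).
- capture(name): name is "scene" or "top"; returns (picture, depth): 420x560x3 uint8, red, green, blue; 420x560 float32, m along the optical axis (not along the pixel's ray), 0 where there is no reading.
- camera_info(name): a dict with "K" (3x3 intrinsics, pixels), "eye" and "orientation" of the camera in the world. Camera axes: x right, y up, looking along -z (the intrinsics and any distortion apply to the point x, -y, -z); pixel columns grow to the right and rows downward; lengths in m; the calibration is good to about 2 mm. A picture is of the moment at which its call begins. camera_info takes no time and is no camera call.
- r.close_job(): hands the job in, once; it reports no verdict.
The state is a dict: "time_s": time; "joints": joint angles; "qd": joint speeds; "joint_torque": joint torques, N m; "tcp_pos": TCP position; "eef_rot": TCP orientation; "contact_force": force on the tool from outside, world axes, zero at the start; "moment": the same for the moment, N m; "gripper_width": finger opening in m.
Only numpy, scipy, OpenCV 4.12 (cv2) and the standard library are available. Lean on these libraries where they do the work, as an engineer would, in place of code of your own. Each camera call takes 0.05 s, during which the arm holds its last target.

## Working session

There is one attempt and no reset: what is moved stays moved. The work goes in short steps, Python scripts to look and compute and a tool call to move; the robot and the scene stay as the last step left them, time stands still between calls to the robot, and variables do not carry over. Pictures are saved under pics/ and viewed, and the job is handed in when it is done.

Besides the shell and the picture viewer there is one more tool, called after "Request:" by a JSON object that holds its "api" and its "payload". apply_moves: Moves the arm, as the interface text tells. Its arguments: {"type":"object","properties":{"deltas":{"type":"array","items":{"type":"object","properties":{"tx":{"type":"number"},"ty":{"type":"number"},"tz":{"type":"number"},"turn":{"type":"number"},"gripper":{"type":"number"}}}},"newtons":{"type":"number"}},"required":["deltas"]}

```bash
mkdir -p pics
python3 - <<'E'
from plant import r,capture,camera_info
import cv2,numpy as np
for n in("scene","top"):
    p,d=capture(n);cv2.imwrite(f"pics/{n}0.png",p[:,:,::-1]);np.save(f"{n}0.npy",d)
    print(camera_info(n))
print(r.get_state())
E
```

```text
{'K': array([[387.61491002,   0.        , 281.07983519],
       [  0.        , 387.61491002, 210.86673817],
       [  0.        ,   0.        ,   1.        ]]), 'eye': array([0.16367334, 0.54746471, 0.79833732]), 'orientation': array([  43.99687081,    0.35114607, -150.76671582])}
{'K': array([[384.67702405,   0.        , 267.65290404],
       [  0.        , 384.67702405, 212.46875165],
       [  0.        ,   0.        ,   1.        ]]), 'eye': array([ 0.4399067 , -0.08265559,  0.86722442]), 'orientation': array([  7.07555667,  -0.19231429, -90.91876276])}
{'time_s': 0.1, 'joints': array([ 8.93870928e+01,  2.05871992e+01,  6.39183274e-01, -1.67123990e-02,
       -7.01363457e+01, -1.65062199e+01]), 'qd': array([-0.08831409, -0.13280987,  0.09503729,  0.07147341, -0.00071987,
        0.07935152]), 'joint_torque': array([-5.73526868e-04, -5.84163487e+01,  2.93751866e+01,  7.01570034e+00,
        1.01604976e-02, -4.88922694e-05]), 'tcp_pos': array([0.19860858, 0.64468899, 0.24272229]), 'eef_rot': array([-8.99146509e+01,  8.90669752e-03,  1.62875189e+02]), 'contact_force': array([ 0.03300937,  0.3029778 , -0.28035849]), 'moment': array([-0.00296219, -0.01513279, -0.01408778]), 'gripper_width': 0.0875210435249766}
```

View pics/scene0.png

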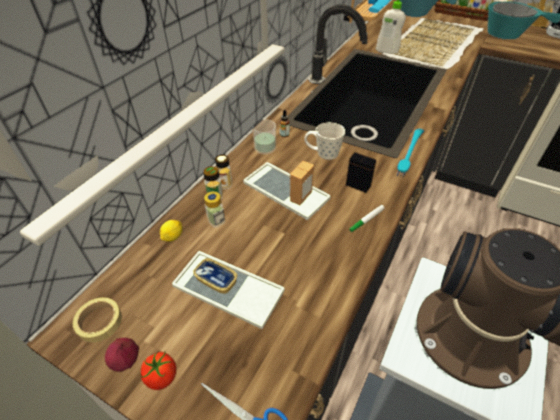

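View pics/top0.png

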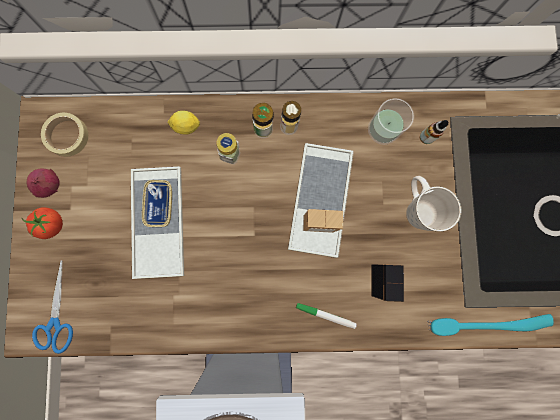

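```bash
cat > h.py <<'E'
import numpy as np,cv2
from scipy.spatial.transform import Rotation as R
from plant import r,capture,camera_info
def cam(n):
    c=camera_info(n);return c['K'],np.array(c['eye']),R.from_euler('xyz',c['orientation'],degrees=True).as_matrix()
def cloud(n,d):
    K,e,M=cam(n);v,u=np.mgrid[:d.shape[0],:d.shape[1]]
    P=np.stack([(u-K[0,2])/K[0,0]*d,-(v-K[1,2])/K[1,1]*d,-d],-1)
    return P@M.T+e
def ray(n,u,v,z):
    K,e,M=cam(n);q=M@np.array([(u-K[0,2])/K[0,0],-(v-K[1,2])/K[1,1],-1]);return e+q*(z-e[2])/q[2]
def proj(n,p):
    K,e,M=cam(n);q=(np.asarray(p)-e)@M
    return np.array([K[0,0]*q[...,0]/-q[...,2]+K[0,2],K[1,1]*-q[...,1]/-q[...,2]+K[1,2]]).T
E
python3 - <<'E'
from h import *
for n,(a,b,c,d) in dict(top=(270,130,370,270),scene=(235,140,395,230)).items():
    p=cv2.imread(f"pics/{n}0.png")[b:d,a:c]
    s=4 if n=='top' else 5
    cv2.imwrite(f"pics/{n}0c.png",cv2.resize(p,None,fx=s,fy=s,interpolation=cv2.INTER_CUBIC))
P=cloud('top',np.load('top0.npy'))
for u,v in[(300,148),(353,152),(339,257),(290,248),(308,211),(343,211),(343,228),(305,228),(325,220),(320,180),(228,140),(433,195),(388,270)]:print(u,v,P[v,u].round(3))
print(P[200:235:2,325].round(3))
E
```

```text
300 148 [ 0.697 -0.165 -0.001]
353 152 [ 0.686 -0.287  0.001]
339 257 [ 0.444 -0.246 -0.002]
290 248 [ 0.466 -0.135  0.012]
308 211 [ 0.535 -0.167  0.11 ]
343 211 [ 0.547 -0.256  0.013]
343 228 [ 0.51  -0.257 -0.001]
305 228 [ 0.505 -0.164  0.066]
325 220 [ 0.517 -0.2    0.108]
320 180 [ 0.619 -0.208  0.007]
228 140 [ 0.688 -0.007  0.095]
433 195 [ 0.575 -0.447  0.043]
388 270 [ 0.417 -0.32   0.108]
[[ 0.573 -0.218  0.006]
 [ 0.569 -0.217  0.007]
 [ 0.564 -0.217  0.006]
 [ 0.559 -0.217  0.006]
 [ 0.555 -0.217  0.005]
 [ 0.537 -0.201  0.11 ]
 [ 0.533 -0.201  0.11 ]
 [ 0.529 -0.201  0.109]
 [ 0.525 -0.2    0.11 ]
 [ 0.521 -0.2    0.108]
 [ 0.517 -0.2    0.108]
 [ 0.513 -0.2    0.108]
 [ 0.509 -0.199  0.112]
 [ 0.505 -0.2    0.11 ]
 [ 0.502 -0.201  0.099]
 [ 0.501 -0.208  0.055]
 [ 0.5   -0.215  0.009]
 [ 0.496 -0.215  0.005]]
```

View pics/top0c.png

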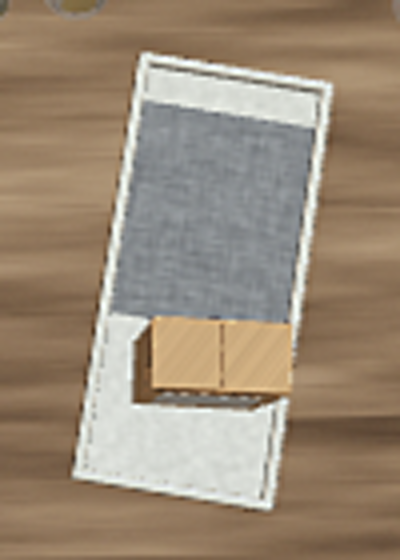

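View pics/scene0c.png

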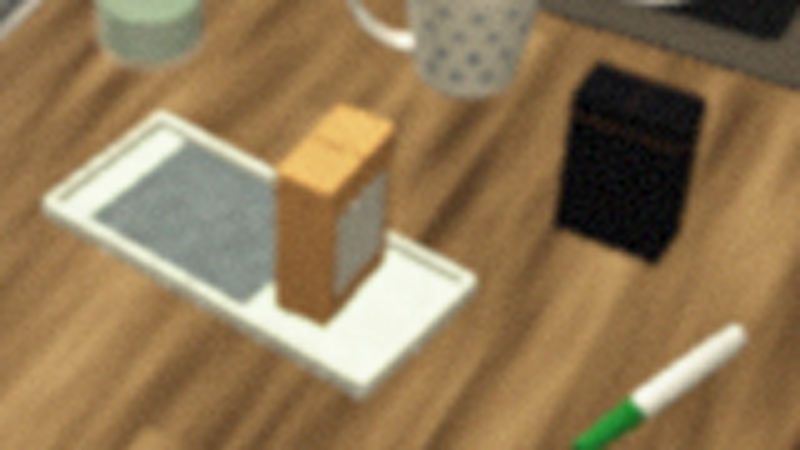

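Run:
```python
from h import *
f=lambda L,z:np.array([ray('top',270+(u+.5)/4-.5,130+(v+.5)/4-.5,z) for u,v in L])
T=f([(143,54),(331,84),(272,508),(74,476)],.014);print(T.round(4))
c=T.mean(0);x=(T[0]+T[1]-T[2]-T[3])[:2];print('tray',c.round(4),np.degrees(np.arctan2(x[1],x[0])),np.linalg.norm(x)/2,np.linalg.norm((T[0]+T[3]-T[1]-T[2])[:2])/2)
C=f([(152,317),(291,322),(291,390),(152,388)],.111);print(C.round(4))
P=cloud('top',np.load('top0.npy'))
m=(abs(P[...,2]-.110)<.004)&(P[...,0]>.48)&(P[...,0]<.57)&(P[...,1]<-.13)&(P[...,1]>-.27)
q=P[m][:,:2].astype(np.float32);print(m.sum(),cv2.minAreaRect(q),P[m].mean(0))
w=C[:,:2].mean(0)
xc=(C[0]+C[1]-C[2]-C[3])[:2];yc=(C[0]+C[3]-C[1]-C[2])[:2]
print('carton',w,np.degrees(np.arctan2(xc[1],xc[0])),np.degrees(np.arctan2(-yc[0],yc[1])),np.linalg.norm(xc)/2,np.linalg.norm(yc)/2)
th=np.arctan2(x[1],x[0]);Rm=np.array([[np.cos(th),-np.sin(th)],[np.sin(th),np.cos(th)]])
print('carton in tray frame',(w-c[:2])@Rm, (C[:,:2]-c[:2])@Rm)
# felt edge check
F=f([(110,313),(290,322-0)],.006);print((F[:,:2]-c[:2])@Rm)
```

```text
[[ 0.7042 -0.176   0.014 ]
 [ 0.6849 -0.2828  0.014 ]
 [ 0.4452 -0.2399  0.014 ]
 [ 0.4645 -0.1312  0.014 ]]
tray [ 0.5747 -0.2075  0.014 ] -10.38020247767011 0.24365810198391566 0.10948727505865559
[[ 0.5397 -0.1661  0.111 ]
 [ 0.5361 -0.235   0.111 ]
 [ 0.5023 -0.2336  0.111 ]
 [ 0.5044 -0.1651  0.111 ]]
640 ((0.5202531218528748, -0.19954462349414825), (0.06923343986272812, 0.03619114309549332), 86.31800079345703) [ 0.51989078 -0.19968527  0.11044448]
carton [ 0.52059725 -0.1999552 ] -1.9644304940224562 -2.3520015894216377 0.034579513905056584 0.0687713501348835
carton in tray frame [-0.05460601 -0.00234509] [[-0.04194924  0.0343839 ]
 [-0.03305561 -0.03401317]
 [-0.06655176 -0.03877435]
 [-0.07686742  0.02902329]]
[[-0.02789591  0.0492414 ]
 [-0.01620167 -0.05185431]]
```

```bash
cat >> h.py <<'E'
def tool(*W,yaw=None):
    s=r.get_state();p=np.array(s['tcp_pos']);M=R.from_euler('xyz',s['eef_rot'],degrees=True)
    print(s['time_s'],p.round(4),np.round(s['eef_rot'],2),np.round(s['contact_force'],2))
    for w in W: print(w,M.inv().apply(np.array(w)-p).round(4))
    if yaw is not None: print('turn',-np.radians((yaw-s['eef_rot'][2]+180)%360-180))
tc=np.array([.5747,-.2075]);th=np.radians(-10.4)
def tw(x,y,z): return np.array([tc[0]+x*np.cos(th)-y*np.sin(th),tc[1]+x*np.sin(th)+y*np.cos(th),z])
E
python3 - <<'E'
from h import *
b=tw(-.125,.002,.2)
tool([.38,.45,.244],[.46,.1,.244],b,yaw=169.6)
E
```

```text
0.1 [0.1986 0.6447 0.2427] [-8.9910e+01  1.0000e-02  1.6288e+02] [ 0.03  0.3  -0.28]
[0.38, 0.45, 0.244] [-0.2307 -0.001   0.1326]
[0.46, 0.1, 0.244] [-0.4102 -0.0006  0.4436]
[ 0.4521146  -0.18296796  0.2       ] [-0.486   0.0439  0.7163]
turn -0.11737008711258247
```

Request:
{"api": "apply_moves", "payload": {"deltas": [{"tx": -0.046, "tz": 0.0265, "gripper": 0.02}, {"tx": -0.092, "tz": 0.053, "gripper": 0.02}, {"tx": -0.138, "tz": 0.08, "gripper": 0.02}, {"tx": -0.184, "tz": 0.106, "gripper": 0.02}, {"tx": -0.231, "tz": 0.133, "gripper": 0.02}]}}

```text
invalid input at $.deltas[0]: expected keys tx, ty, tz, turn, gripper
```

Run:
```python
from h import *
tool([.46,.1,.24],tw(-.125,.002,.2),yaw=169.6);print(r.get_state()['joints'])
```

```text
0.1 [0.1986 0.6447 0.2427] [-8.9910e+01  1.0000e-02  1.6288e+02] [ 0.03  0.3  -0.28]
[0.46, 0.1, 0.24] [-0.4102  0.0034  0.4436]
[ 0.4521146  -0.18296796  0.2       ] [-0.486   0.0439  0.7163]
turn -0.11737008711258247
[ 8.93870928e+01  2.05871992e+01  6.39183274e-01 -1.67123990e-02
 -7.01363457e+01 -1.65062199e+01]
```

Request:
{"api": "apply_moves", "payload": {"deltas": [{"tx": -0.046, "ty": 0, "tz": 0.0265, "turn": 0, "gripper": 0.02}, {"tx": -0.092, "ty": 0, "tz": 0.053, "turn": 0, "gripper": 0.02}, {"tx": -0.138, "ty": 0, "tz": 0.08, "turn": 0, "gripper": 0.02}, {"tx": -0.184, "ty": 0, "tz": 0.106, "turn": 0, "gripper": 0.02}, {"tx": -0.231, "ty": 0, "tz": 0.133, "turn": 0, "gripper": 0.02}]}}

```text
time_s: 0.6
tcp_pos: [0.3699, 0.4603, 0.2434]
eef_rot: [-90.0, -0.0, 162.9]
contact_force: [0.7, 0.7, 0.7]
gripper_width: 0.0533
```

Run:
```python
from h import *
tool([.46,.1,.24],tw(-.125,.002,.2),yaw=169.6);print(r.get_state()['joints'])
```

```text
0.6 [0.3699 0.4603 0.2434] [-8.998e+01 -1.000e-02  1.629e+02] [0.7  0.69 0.73]
[0.46, 0.1, 0.24] [-0.1921  0.0034  0.3179]
[ 0.4521146  -0.18296796  0.2       ] [-0.2677  0.0435  0.5906]
turn -0.11688948077468313
[ 7.01676283e+01  1.26705094e+01 -1.03544891e+01 -7.70016141e-03
 -6.69953741e+01  2.73810967e+00]
```

Request:
{"api": "apply_moves", "payload": {"deltas": [{"tx": -0.02, "ty": 0, "tz": 0.045, "turn": -0.03, "gripper": 0.02}, {"tx": -0.04, "ty": 0, "tz": 0.09, "turn": -0.06, "gripper": 0.02}, {"tx": -0.06, "ty": 0, "tz": 0.135, "turn": -0.09, "gripper": 0.02}, {"tx": -0.08, "ty": 0, "tz": 0.18, "turn": -0.117, "gripper": 0.02}, {"tx": -0.1, "ty": 0, "tz": 0.225, "turn": -0.117, "gripper": 0.02}]}}

```text
time_s: 1.1
tcp_pos: [0.398, 0.2155, 0.2434]
eef_rot: [-90.0, -0.0, 169.7]
contact_force: [1.3, -1.1, 0.6]
gripper_width: 0.021
```

Run:
```python
from h import *
tool(tw(-.125,.002,.2),yaw=169.6)
```

```text
1.1 [0.398  0.2155 0.2434] [-9.0000e+01 -1.0000e-02  1.6966e+02] [ 1.28 -1.13  0.62]
[ 0.4521146  -0.18296796  0.2       ] [-0.1248  0.0434  0.3822]
turn 0.0009703462307856286
```

Request:
{"api": "apply_moves", "payload": {"deltas": [{"tx": -0.016, "ty": 0, "tz": 0.042, "turn": 0, "gripper": 0.02}, {"tx": -0.032, "ty": 0, "tz": 0.084, "turn": 0, "gripper": 0.02}, {"tx": -0.048, "ty": 0, "tz": 0.126, "turn": 0, "gripper": 0.02}, {"tx": -0.064, "ty": 0, "tz": 0.168, "turn": 0, "gripper": 0.02}, {"tx": -0.08, "ty": 0, "tz": 0.21, "turn": 0, "gripper": 0.02}]}}

```text
time_s: 1.6
tcp_pos: [0.4388, -0.0052, 0.2437]
eef_rot: [-90.0, 0.0, 169.6]
contact_force: [1.6, 0.1, -0.2]
gripper_width: 0.02
```

Run:
```python
from h import *
tool(tw(-.125,.002,.2),yaw=169.6)
```

```text
1.6 [ 0.4388 -0.0052  0.2437] [-9.0020e+01  2.0000e-02  1.6961e+02] [ 1.64  0.12 -0.19]
[ 0.4521146  -0.18296796  0.2       ] [-0.0451  0.0436  0.1725]
turn 0.00011187170001546716
```

Request:
{"api": "apply_moves", "payload": {"deltas": [{"tx": -0.01, "ty": 0.01, "tz": 0.041, "turn": 0, "gripper": 0.02}, {"tx": -0.02, "ty": 0.02, "tz": 0.082, "turn": 0, "gripper": 0.02}, {"tx": -0.03, "ty": 0.03, "tz": 0.123, "turn": 0, "gripper": 0.02}, {"tx": -0.041, "ty": 0.043, "tz": 0.163, "turn": 0, "gripper": 0.02}, {"tx": -0.041, "ty": 0.043, "tz": 0.163, "turn": 0, "gripper": 0.02}]}}

```text
time_s: 2.1
tcp_pos: [0.4484, -0.1747, 0.1984]
eef_rot: [-90.0, -0.2, 169.3]
contact_force: [0.2, 0.3, -0.5]
gripper_width: 0.0201
```

Run:
```python
from h import *
tool(tw(-.125,.002,.105),yaw=169.6)
for n in("scene","top"):
    p,d=capture(n);cv2.imwrite(f"pics/{n}1.png",p[:,:,::-1]);np.save(f"{n}1.npy",d)
```

```text
2.1 [ 0.4484 -0.1747  0.1984] [-89.96  -0.23 169.3 ] [ 0.2   0.28 -0.47]
[ 0.4521146  -0.18296796  0.105     ] [-0.0055  0.0933  0.0074]
turn -0.005240752169608293
```

View pics/scene1.png

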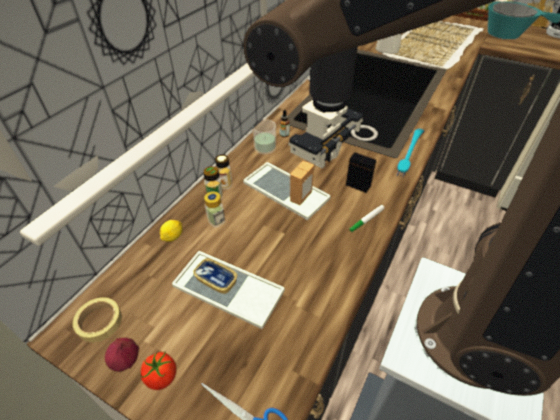

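View pics/top1.png

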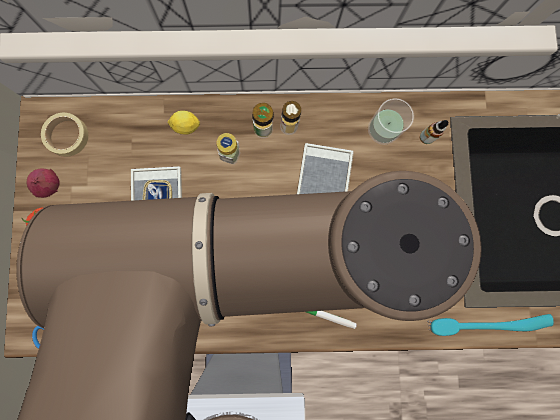

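Request:
{"api": "apply_moves", "payload": {"deltas": [{"tx": 0, "ty": 0.03, "tz": 0, "turn": 0, "gripper": 0.02}, {"tx": 0, "ty": 0.06, "tz": 0, "turn": 0, "gripper": 0.02}, {"tx": 0, "ty": 0.092, "tz": 0, "turn": 0, "gripper": 0.02}, {"tx": 0, "ty": 0.092, "tz": 0, "turn": 0, "gripper": 0.02}, {"tx": 0, "ty": 0.092, "tz": 0, "turn": 0, "gripper": 0.02}]}}

```text
time_s: 2.7
tcp_pos: [0.4503, -0.1704, 0.1093]
eef_rot: [-90.0, -0.0, 169.7]
contact_force: [0.8, 0.4, 0.4]
gripper_width: 0.0202
```

Run:
```python
from h import *
tool(tw(-.087,.002,.105),yaw=169.6)
```

```text
2.7 [ 0.4503 -0.1704  0.1093] [-8.9970e+01 -2.0000e-02  1.6969e+02] [0.8  0.41 0.44]
[ 0.48949032 -0.18982769  0.105     ] [-0.042   0.0043  0.0121]
turn 0.0016204541512441543
```

Request:
{"api": "apply_moves", "payload": {"deltas": [{"tx": -0.01, "ty": 0.003, "tz": 0.01, "turn": 0, "gripper": 0.02}, {"tx": -0.02, "ty": 0.003, "tz": 0.01, "turn": 0, "gripper": 0.02}, {"tx": -0.028, "ty": 0.003, "tz": 0.01, "turn": 0, "gripper": 0.02}, {"tx": -0.034, "ty": 0.003, "tz": 0.01, "turn": 0, "gripper": 0.02}, {"tx": -0.04, "ty": 0.003, "tz": 0.01, "turn": 0, "gripper": 0.02}]}}

```text
time_s: 3.2
tcp_pos: [0.4882, -0.1884, 0.1058]
eef_rot: [-90.0, 0.0, 169.6]
contact_force: [-0.5, 0.1, 0.2]
gripper_width: 0.02
```

Request:
{"api": "apply_moves", "payload": {"deltas": [{"tx": -0.005, "ty": 0, "tz": 0, "turn": 0, "gripper": 0.02}, {"tx": -0.01, "ty": 0, "tz": 0, "turn": 0, "gripper": 0.02}, {"tx": -0.015, "ty": 0, "tz": 0, "turn": 0, "gripper": 0.02}]}}

```text
time_s: 3.5
tcp_pos: [0.5025, -0.191, 0.1055]
eef_rot: [-90.0, -0.0, 169.6]
contact_force: [0.1, 1.1, 1.1]
gripper_width: 0.02
```

Run:
```python
from h import *
tool(tw(-.087,.002,.105),yaw=169.6)
for n in("scene",):
    p,d=capture(n);cv2.imwrite(f"pics/{n}2.png",cv2.resize(p[130:230,235:395,::-1],None,fx=5,fy=5,interpolation=2))
```

```text
3.5 [ 0.5025 -0.191   0.1055] [-9.0000e+01 -1.0000e-02  1.6959e+02] [0.06 1.09 1.14]
[ 0.48949032 -0.18982769  0.105     ] [0.013  0.0005 0.0012]
turn -0.00021798459360244
```

View pics/scene2.png

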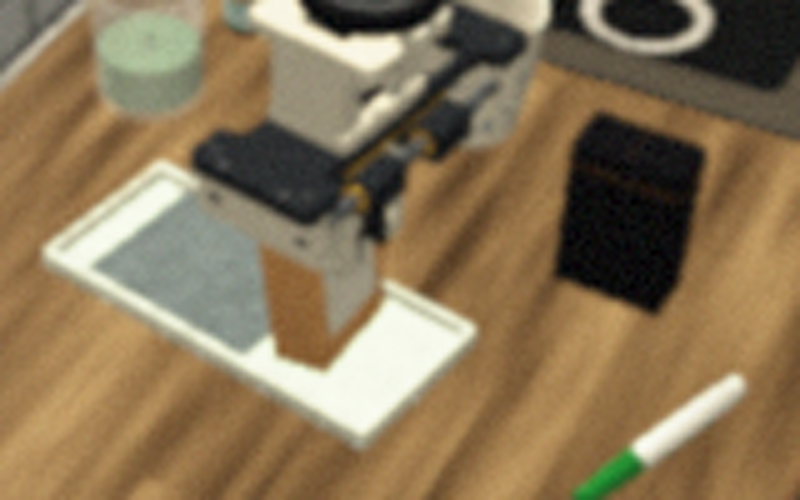

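Request:
{"api": "apply_moves", "payload": {"deltas": [{"tx": -0.005, "ty": 0, "tz": 0, "turn": 0, "gripper": 0.02}, {"tx": -0.01, "ty": 0, "tz": 0, "turn": 0, "gripper": 0.02}, {"tx": -0.015, "ty": 0, "tz": 0, "turn": 0, "gripper": 0.02}, {"tx": -0.018, "ty": 0, "tz": 0, "turn": 0, "gripper": 0.02}, {"tx": -0.021, "ty": 0, "tz": 0, "turn": 0, "gripper": 0.02}]}}

```text
time_s: 4.05
tcp_pos: [0.5231, -0.1948, 0.1055]
eef_rot: [-90.0, -0.0, 169.6]
contact_force: [-0.2, 0.5, 0.1]
gripper_width: 0.02
```

Run:
```python
from h import *
tool(tw(-.087,.002,.105),yaw=169.6)
for n in("scene",):
    p,d=capture(n);cv2.imwrite(f"pics/{n}3.png",cv2.resize(p[130:230,235:395,::-1],None,fx=5,fy=5,interpolation=2))
```

```text
4.05 [ 0.5231 -0.1948  0.1055] [-90.    -0.   169.58] [-0.25  0.48  0.13]
[ 0.48949032 -0.18982769  0.105     ] [0.034  0.0005 0.0012]
turn -0.0003708346867765132
```

View pics/scene3.png

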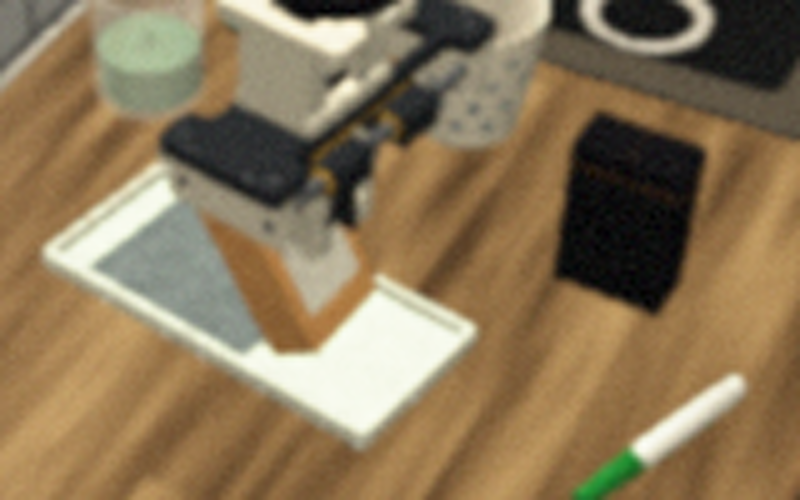

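Request:
{"api": "apply_moves", "payload": {"deltas": [{"tx": -0.003, "ty": 0, "tz": 0, "turn": 0, "gripper": 0.02}, {"tx": -0.004, "ty": 0, "tz": 0, "turn": 0, "gripper": 0.02}, {"tx": -0.004, "ty": 0, "tz": 0, "turn": 0, "gripper": 0.02}, {"tx": -0.004, "ty": 0, "tz": 0, "turn": 0, "gripper": 0.02}]}}

```text
time_s: 4.5
tcp_pos: [0.5267, -0.1954, 0.1055]
eef_rot: [-90.0, -0.0, 169.6]
contact_force: [0.2, -0.6, -0.7]
gripper_width: 0.02
```

Run:
```python
from h import *
tool(tw(-.087,.002,.105),yaw=169.6)
for n in("scene",):
    p,d=capture(n);cv2.imwrite(f"pics/{n}4.png",cv2.resize(p[130:230,235:395,::-1],None,fx=5,fy=5,interpolation=2))
```

```text
4.5 [ 0.5267 -0.1954  0.1055] [-9.0000e+01 -1.0000e-02  1.6958e+02] [ 0.16 -0.57 -0.68]
[ 0.48949032 -0.18982769  0.105     ] [0.0376 0.0006 0.0012]
turn -0.0003117366184539599
```

View pics/scene4.png

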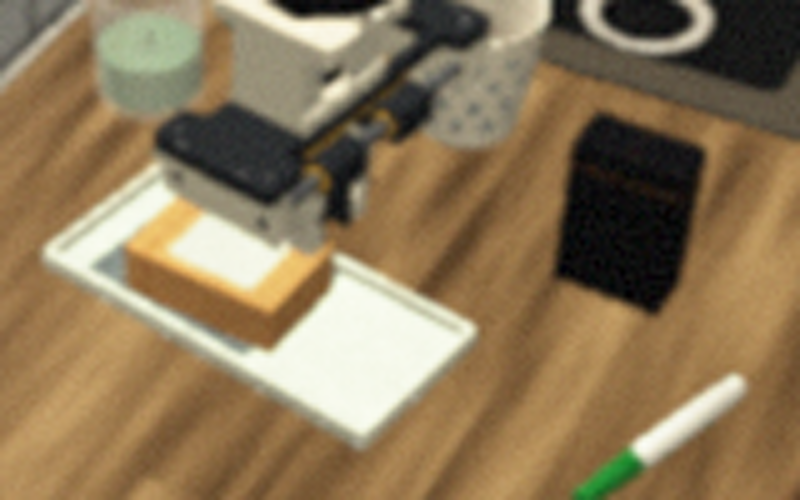

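Request:
{"api": "apply_moves", "payload": {"deltas": [{"tx": 0.01, "ty": 0, "tz": 0, "turn": 0, "gripper": 0.02}, {"tx": 0.025, "ty": 0, "tz": 0, "turn": 0, "gripper": 0.02}, {"tx": 0.035, "ty": 0, "tz": 0, "turn": 0, "gripper": 0.02}, {"tx": 0.035, "ty": 0, "tz": 0, "turn": 0, "gripper": 0.02}]}}

```text
time_s: 4.95
tcp_pos: [0.4907, -0.1889, 0.1058]
eef_rot: [-90.0, -0.0, 169.6]
contact_force: [-0.1, 0.3, -0.2]
gripper_width: 0.0199
```

Run:
```python
from h import *
tool(tw(-.087,.002,.105),yaw=169.6)
p,d=capture("scene");cv2.imwrite(f"pics/scene5.png",cv2.resize(p[130:230,235:395,::-1],None,fx=5,fy=5,interpolation=2))
P=cloud('scene',d)
Rm=np.array([[np.cos(th),-np.sin(th)],[np.sin(th),np.cos(th)]])
Q=P.copy();Q[...,:2]=(P[...,:2]-tc)@Rm
m=(abs(Q[...,2]-.042)<.004)&(abs(Q[...,0])<.13)&(abs(Q[...,1])<.055)
print(m.sum(),cv2.minAreaRect(Q[m][:,:2].astype(np.float32)),Q[m].min(0),Q[m].max(0))
P0=cloud('top',np.load('top0.npy'));b=P0[255:305,365:410].reshape(-1,3);b=b[b[:,2]>.1]
print('black',b.min(0),b.max(0))
```

```text
4.95 [ 0.4907 -0.1889  0.1058] [-9.0010e+01 -2.0000e-02  1.6958e+02] [-0.12  0.32 -0.17]
[ 0.48949032 -0.18982769  0.105     ] [0.0011 0.0008 0.0012]
turn -0.0003247401463992247
430 ((0.01578444242477417, 0.007801469415426254), (0.10749665647745132, 0.06977730989456177), 2.977950096130371) [-0.03946508 -0.0247608   0.03803129] [0.07127272 0.04517536 0.04506505]
black [ 0.35677763 -0.35163722  0.10029285] [ 0.4399067  -0.08265559  0.86722442]
```

View pics/scene5.png

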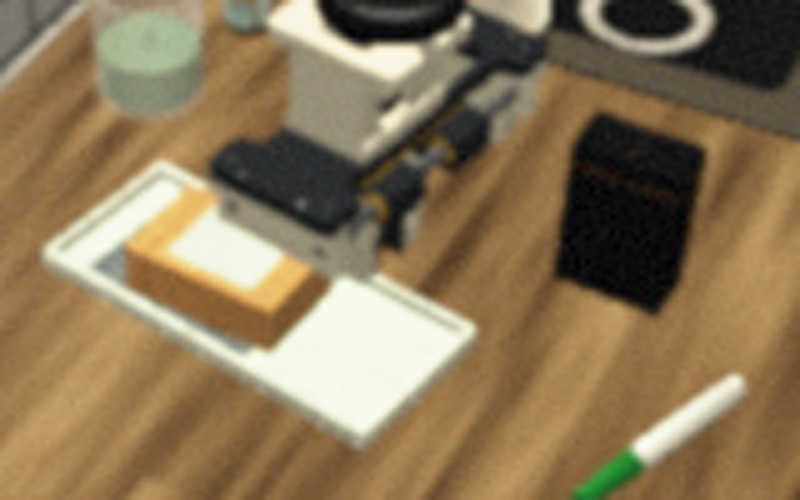

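Request:
{"api": "apply_moves", "payload": {"deltas": [{"tx": -0.01, "ty": 0, "tz": -0.002, "turn": 0, "gripper": 0.02}, {"tx": -0.02, "ty": 0.01, "tz": -0.004, "turn": 0, "gripper": 0.02}, {"tx": -0.02, "ty": 0.035, "tz": -0.004, "turn": 0, "gripper": 0.02}, {"tx": -0.02, "ty": 0.06, "tz": -0.004, "turn": 0, "gripper": 0.02}, {"tx": -0.02, "ty": 0.075, "tz": -0.004, "turn": 0, "gripper": 0.02}]}}

```text
time_s: 5.5
tcp_pos: [0.513, -0.1887, 0.0277]
eef_rot: [-90.0, -0.1, 169.6]
contact_force: [0.7, 0.7, -0.8]
gripper_width: 0.0199
```

```bash
cat > look.py <<'E'
from h import *
import sys
k=sys.argv[1]
tool(tw(-.0275,.006,.030),yaw=169.6)
p,d=capture("scene");cv2.imwrite(f"pics/scene{k}.png",cv2.resize(p[130:230,235:395,::-1],None,fx=5,fy=5,interpolation=2))
P=cloud('scene',d)
Rm=np.array([[np.cos(th),-np.sin(th)],[np.sin(th),np.cos(th)]])
Q=P.copy();Q[...,:2]=(P[...,:2]-tc)@Rm
m=(abs(Q[...,2]-.042)<.004)&(abs(Q[...,0])<.13)&(abs(Q[...,1])<.055)
print(m.sum(),cv2.minAreaRect(Q[m][:,:2].astype(np.float32)),Q[m].min(0),Q[m].max(0))
E
python3 look.py 6
```

```text
5.5 [ 0.513  -0.1887  0.0277] [-8.9990e+01 -1.3000e-01  1.6957e+02] [ 0.71  0.69 -0.8 ]
[ 0.5487349  -0.19663429  0.03      ] [-0.0366 -0.0023  0.0013]
turn -0.000549085132923671
221 ((-0.004024676978588104, 0.007555663585662842), (0.14733493328094482, 0.07158967852592468), 2.1706295013427734) [-0.07710628 -0.02712055  0.03802193] [0.07088446 0.04529912 0.04587852]
```

View pics/scene6.png

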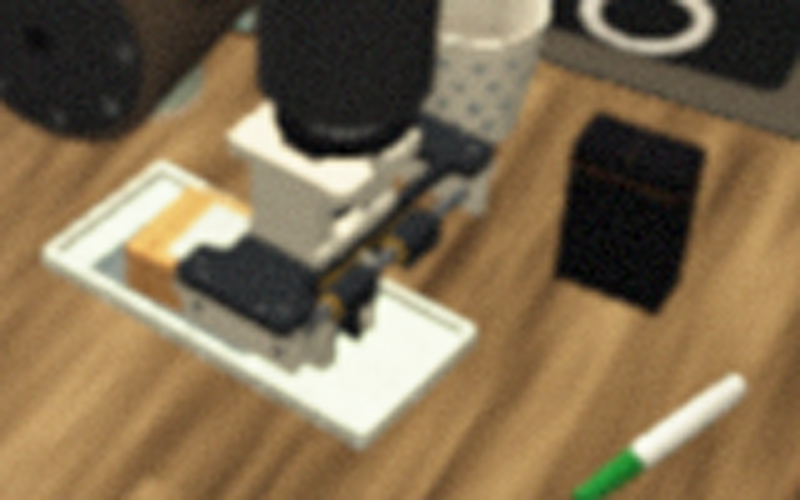

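Request:
{"api": "apply_moves", "payload": {"deltas": [{"tx": -0.007, "ty": 0, "tz": 0, "turn": 0, "gripper": 0.02}, {"tx": -0.014, "ty": -0.001, "tz": 0, "turn": 0, "gripper": 0.02}, {"tx": -0.02, "ty": -0.001, "tz": 0, "turn": 0, "gripper": 0.02}, {"tx": -0.026, "ty": -0.001, "tz": 0, "turn": 0, "gripper": 0.02}, {"tx": -0.03, "ty": -0.001, "tz": 0, "turn": 0, "gripper": 0.02}]}}

```text
time_s: 6.05
tcp_pos: [0.5433, -0.1944, 0.0322]
eef_rot: [-90.0, 0.1, 169.6]
contact_force: [-1.0, 0.4, 0.9]
gripper_width: 0.0195
```

```bash
python3 look.py 7
```

```text
6.05 [ 0.5433 -0.1944  0.0322] [-9.0010e+01  7.0000e-02  1.6958e+02] [-0.99  0.44  0.95]
[ 0.5487349  -0.19663429  0.03      ] [-0.0058  0.0022  0.0012]
turn -0.00027074612111557085
106 ((0.017787229269742966, 0.0013386383652687073), (0.12913422286510468, 0.07166271656751633), 0.16224880516529083) [-0.04687646 -0.03432846  0.03816543] [0.08242371 0.03732828 0.04588986]
```

View pics/scene7.png

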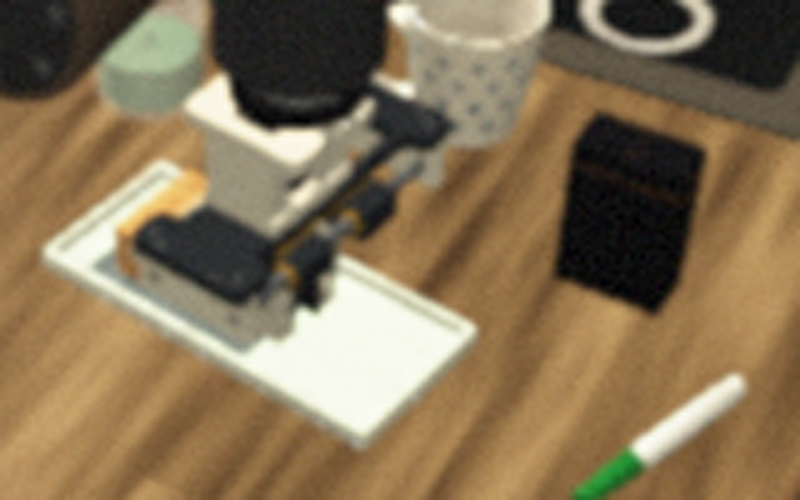

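Request:
{"api": "apply_moves", "payload": {"deltas": [{"tx": -0.003, "ty": 0, "tz": 0, "turn": 0, "gripper": 0.02}, {"tx": -0.005, "ty": 0, "tz": 0, "turn": 0, "gripper": 0.02}, {"tx": -0.005, "ty": 0, "tz": 0, "turn": 0, "gripper": 0.02}]}}

```text
time_s: 6.4
tcp_pos: [0.5474, -0.1952, 0.0316]
eef_rot: [-90.0, 0.0, 169.6]
contact_force: [-0.4, -0.2, -0.2]
gripper_width: 0.0195
```

Request:
{"api": "apply_moves", "payload": {"deltas": [{"tx": 0.008, "ty": 0, "tz": 0, "turn": 0, "gripper": 0.02}, {"tx": 0.02, "ty": 0, "tz": 0, "turn": 0, "gripper": 0.02}, {"tx": 0.02, "ty": -0.03, "tz": 0, "turn": 0, "gripper": 0.02}, {"tx": 0.02, "ty": -0.07, "tz": 0, "turn": 0, "gripper": 0.02}, {"tx": 0.02, "ty": -0.12, "tz": 0, "turn": 0, "gripper": 0.02}]}}

```text
time_s: 6.9
tcp_pos: [0.525, -0.1911, 0.1513]
eef_rot: [-90.0, -0.2, 169.6]
contact_force: [1.4, -0.6, -0.8]
gripper_width: 0.02
```

Request:
{"api": "apply_moves", "payload": {"deltas": [{"tx": 0.0, "ty": -0.03, "tz": -0.04, "turn": 0, "gripper": 0.02}, {"tx": 0.0, "ty": -0.05, "tz": -0.08, "turn": 0, "gripper": 0.02}, {"tx": 0.0, "ty": -0.05, "tz": -0.12, "turn": 0, "gripper": 0.02}, {"tx": 0.0, "ty": -0.05, "tz": -0.16, "turn": 0, "gripper": 0.02}, {"tx": 0.0, "ty": -0.05, "tz": -0.2, "turn": 0, "gripper": 0.02}]}}

```text
time_s: 7.4
tcp_pos: [0.5625, 0.0066, 0.2019]
eef_rot: [-90.0, 0.0, 169.6]
contact_force: [0.9, 0.2, -0.6]
gripper_width: 0.0199
```

```bash
python3 look.py 8;python3 - <<'E'
from h import *
p,d=capture("top");cv2.imwrite("pics/top8.png",p[:,:,::-1])
p,d=capture("scene");cv2.imwrite("pics/scene8f.png",p[:,:,::-1])
E
```

```text
7.4 [0.5625 0.0066 0.2019] [-9.0030e+01  2.0000e-02  1.6957e+02] [ 0.93  0.19 -0.62]
[ 0.5487349  -0.19663429  0.03      ] [-0.0231  0.1717  0.2025]
turn -0.0004834220937414484
526 ((0.031133700162172318, 6.35199248790741e-05), (0.07198221236467361, 0.10926347970962524), 88.73664093017578) [-0.02269125 -0.03688116  0.0380015 ] [0.08583108 0.0372504  0.04579407]
```

View pics/scene8.png

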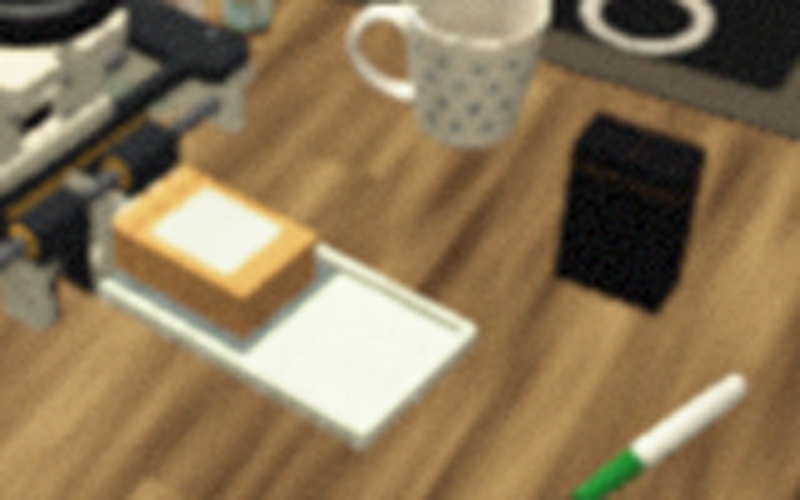

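View pics/top8.png

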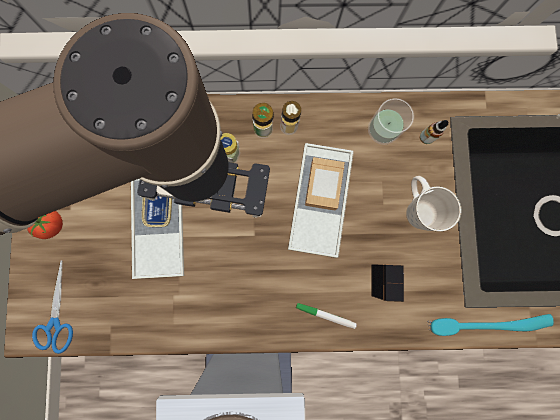

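Run:
```python
from h import *
p=cv2.imread("pics/top8.png")[130:270,270:370]
cv2.imwrite("pics/top8c.png",cv2.resize(p,None,fx=4,fy=4,interpolation=2))
```

```text
(no output)
```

View pics/top8c.png

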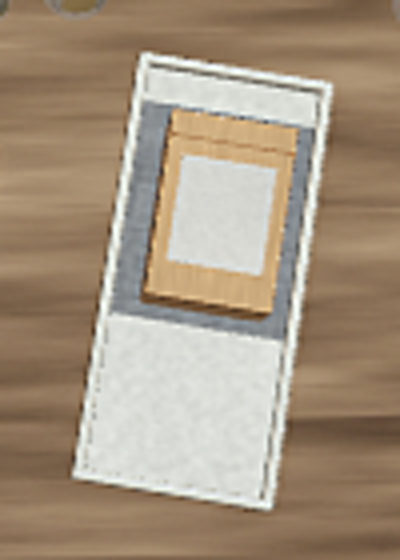

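View pics/scene8f.png

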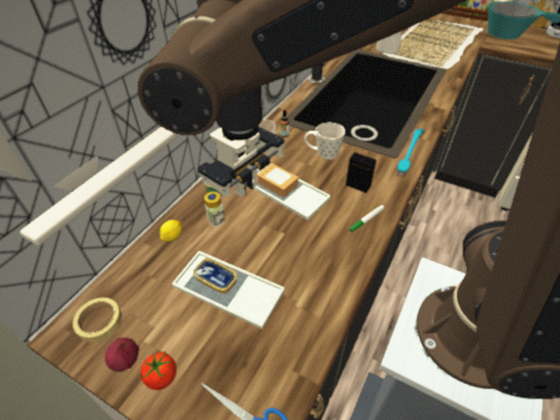

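```bash
python3 -c "
from plant import r
print(r.get_state()['qd'].round(2));print(r.close_job())"
```

```text
[-2.53 -0.24 -0.58  0.23 -0.41  1.36]
the job is handed in; nothing more can be done
None
```

The carton lies flat on its broad side, wholly on the felt, and I handed the job in at about 7.6 s of robot time.

- **Topple:** I pushed the carton high on its near broad face with the fingertips, slowly, until it fell over towards the felt. It landed with its rear edge about 10 mm short of the felt.
- **Nudge:** I pushed its rear end about 15 mm along with the fingertips, which also squared it to the tray.
- **Last checks:** In the top picture the rear edge is about 9 mm past the near felt edge. Depth from the scene camera gave a smaller margin, about 5 mm. The far end is about 11 mm short of the far felt edge. The carton is about 1° off the tray's direction and clear of the side rims.
- **Other objects:** The tin and the mug look unmoved in the last pictures. The arm partly hides the jar in both cameras, but I saw no movement. The measured force stayed below about 2 N at the end of each move, and I never gripped the carton.
- **At hand-in:** The arm touched nothing, with the hand about 0.2 m above the worktop. It was still settling slightly, with joints at or below about 2.5°/s.

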